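# Lay the glove carton back against the sample box

### The arm

A 7-joint arm with a two-finger parallel gripper is mounted at the origin on the work surface. World frame = base frame: x ahead of the robot, y to its left, z up, the work surface at z = 0. Lengths are in m, angles in rad, forces in N, time in s.
With the tool pointing down it reaches from about 0.425 to 0.925 m from the base axis. Payload 6.8 kg.
Tool frame: the origin (TCP) lies on the front face of the gripper's body, between the roots of the fingers; the fingertips stand 73 mm ahead of it and the grasp point (between the pads) lies 54 mm ahead of it (env.nose_length is the distance from the TCP to the fingertips, in m); z points along the fingers, y is the direction in which the jaws open and shut (so a half turn about z gives the same grasp; the last joint's range is limited). The gripper opens to 85 mm and grips with 20 to 120 N. Pads are 22 mm wide; open, the fingers measure 114 mm over their backs; the gripper's body (76 mm by 85 mm) begins 54 mm behind the grasp point. The pads swing forward as they close: fully open they stand 13 mm farther back than shut.
Start: joints at [-1.33, 0.477, 0.022, 1.555, -0.011, 1.109, -0.083], TCP at [0.231, 0.634, 0.304] pointing down, gripper open.
Joint ranges: [-2.96, 2.96], [-0.34, 2.1], [-1.41, 1.46], [0.24, 2.44], [-1.37, 4.51], [0.17, 1.92], [-2.96, 2.96]. Speed limits (rad/s): [2.39, 2.39, 3.14, 3.14, 3.14, 3.14, 3.14].

### API

Orientations are given as a unit quaternion [w, x, y, z].
In Python, from cell import env, kin, camera, calibration, job gives the robot as it stands. The module is installed in compiled form; this text tells all that it offers. Calls block until the motion is done:
- env.reach(position, orientation): joint-space move of the TCP to a pose.
- env.movel(position, velocity=0.15, rot=None, stop_force=None): straight line of the TCP; rot=None keeps the orientation; velocity is the mean speed in m/s. With stop_force (N) it stops when the force on the tool has changed by that much, and returns True; else False.
- env.goto_joints(angles): joint-space move.
- env.grip(opening, f_grip=None): finger opening in m; f_grip is the grip in N (None keeps the last); returns when the fingers have stopped.
- env.dwell(seconds).
- kin.inverse_kinematics(position, orientation): joint angles nearest the present ones, or None.
- env.get_state(): the state.
- camera(name): name is "scene" or "side" or "wrist"; returns (picture, depth): 480x640x3 uint8, blue, green, red; 480x640 float32, m along the optical axis (not along the pixel's ray), 0 where there is no reading.
- calibration(name): a dict with "fx", "fy", "cx", "cy" (pixels), "rvec" (rotation vector, rad) and "tvec" (3), from world to camera coordinates, as OpenCV has them. Camera axes: x right, y down, z forward; pixel columns grow to the right and rows downward; lengths in m; the calibration is good to about 2 mm. A picture is of the moment at which its call begins: read the wrist's pose just before it. calibration takes no time and is no camera call; for the wrist camera it gives the pose at the moment of the call.
A pose or a line that the arm cannot do raises env.PlanningError and nothing moves.
- job.job_done(): hands the job in, once; it reports no verdict.
The state is a dict: "time": time; "qpos": joint angles; "joint_velocities": joint speeds; "joint_torque": joint torques, N m; "tcp_pos": TCP position; "orientation": TCP orientation; "force": force on the tool from outside, world axes, zero at the start; "torque": the same for the moment, N m; "opening": finger opening in m.
Only numpy, scipy, OpenCV 4.12 (cv2) and the standard library are available. Lean on these libraries where they do the work, as an engineer would, in place of code of your own. Each camera call takes 0.05 s, during which the arm holds its last target. There are 200 camera calls.

### The job

The glove carton is standing on its long narrow side next to the white foam sample box. With the fingers, push it over towards the foam box so that it lies flat on its back with the hand hole facing up, then push it along the table until its long edge is flush against the side of the foam box, within the foam box's length. Only push it, never lift or carry it, leave everything else where it is, and finish clear of it.

Things in the scene. Friction and masses are not known exactly. Their poses are not given: they have to be found in the camera images.
- glove_box: White glove carton, loose, about 0.3 kg, a dark oval hand hole (look only) in one broad face. At the start it stands on a long narrow side: 210 mm long (own x), 65 thick (own y), 115 high (own z). Origin: centre of the side it stands on at the start. Own z points up at the start; own +y points out of the face with the hole, away from the foam box.
- carton_center (a point): The middle of the glove carton, 57.5 mm along its own z from its origin. The carton topples by itself once it leans about 30 degrees; pushed near its top it tips about its lower edge with little sliding. Lying on its back it is 65 mm high, own +y up, own z towards the foam box.
- top_end_a (a point): Middle of one short end of the carton's starting top side: own x +105 mm, y 0, z +115 mm. That top side is the one that ends against the foam box.
- top_end_b (a point): As top_end_a, at the other end: own x -105 mm, y 0, z +115 mm.
- foam_box: White foam sample box, fixed, 400 mm long (own x), 200 wide (own y), 90 high, tubes in one half, recess in the other. Origin: centre of its underside. Its long upright wall facing the carton is at own y +100 mm, x -200 to +200. The carton stands on that side, parallel within 12 degrees, with room to lie down and 20 mm or more to spare.
- vial_far: Bystander: small capped glass vial, 29 mm across, 61 mm high, standing just beyond the carton's far end; loose, origin at the centre of its underside. Leave alone.
- vial_left: Bystander: small capped glass vial, 29 mm across, 61 mm high, standing left of the carton, on the side of the hole, near its far end; loose, origin at the centre of its underside. Leave alone.
- sanitiser: Bystander: capped bottle, 64 mm across, 150 mm high, standing on the left; loose, origin at the centre of its underside. Leave alone.
- tape_roll: Bystander: roll of label tape lying flat, 90 mm across, 40 mm high, at the near left; loose, origin at the centre of its underside. Leave alone.
- pen: Bystander: blue pen lying flat, about 115 mm long, 14 mm high, right of the foam box; loose, origin at the centre of its underside. Leave alone.
- swab_jar: Bystander: closed jar, 68 mm across, 75 mm high, at the far left; loose, origin at the centre of its underside. Leave alone.
- cold_pack: Bystander: flat blue cold pack 90 x 120 x 25 mm lying in the open recess of the foam box; loose, origin at the centre of its underside. Leave alone.

How it is judged:
On the way:
1. the carton lies on its back, hole up, still clear of the foam box (angle between glove_box's own y axis and vertical below 0.1 rad and height (world z) of carton_center below 0.042 m and y of any of top_end_a, top_end_b in the frame of foam_box above 0.108 m), for 0.1 s.
At the end, for the whole second after the job is handed in: The carton lies flat on the table on its back, hole up (within 0.08 rad), at rest; both ends of its leading long side are within 6 mm of the foam box's long wall and within the wall's length (5 mm over allowed) (angle between glove_box's own y axis and vertical below 0.08 rad and height (world z) of carton_center below 0.039 m and y of each of top_end_a, top_end_b in the frame of foam_box below 0.106 m and x of top_end_a in the frame of foam_box between -0.205 and 0.205 m and x of top_end_b in the frame of foam_box between -0.205 and 0.205 m and y of carton_center in the frame of foam_box above 0.1 m and linear speed of glove_box below 0.01 m/s); the robot touches nothing.
It fails at once if the carton is lifted off the table (its middle rises above 80 mm, or above 48 mm while it lies flat) (height (world z) of carton_center above 0.08 m or (height (world z) of carton_center above 0.048 m and angle between glove_box's own y axis and vertical below 0.12 rad)).
It fails at once if a bystander is moved by more than 25 mm or knocked over (distance of any of vial_far, vial_left, sanitiser, tape_roll, pen, swab_jar, cold_pack from where it was at the start of the episode above 0.025 m or angle between any of vial_far, vial_left, sanitiser, tape_roll, pen, swab_jar, cold_pack's own z axis and vertical above 0.5 rad).
It also fails if it takes over 40 s, if anything falls off the work surface, if the arm or the gripper's body presses on something with over 40 N, if the wrist force passes 120 N, or if a joint passes its speed limit or range.

## Working session

There is one attempt and no reset: what is moved stays moved. The work goes in short steps, each a Python script; the robot and the scene stay as the last script left them, time stands still between calls to the robot, and variables do not carry over. Pictures are saved under pics/ and viewed, about 8 in all and at most 12, crops included, and the job is handed in when it is done.

```bash
mkdir -p pics; ls
cat > h.py <<'E'
import numpy as np, cv2
from cell import env, kin, camera, calibration, job
def cloud(name):
    c=calibration(name); p,d=camera(name)
    R=cv2.Rodrigues(np.array(c["rvec"],float))[0]; t=np.array(c["tvec"],float).ravel()
    v,u=np.mgrid[:480,:640]
    C=np.dstack([(u-c["cx"])/c["fx"]*d,(v-c["cy"])/c["fy"]*d,d])
    W=(C-t)@R
    W[d<=0]=np.nan
    return p,d,W
E
python3 - <<'E'
from h import *
for n in("scene","side"):
    p,d,W=cloud(n); cv2.imwrite(f"pics/{n}0.png",p); np.save(f"{n}0.npy",W)
    c=calibration(n);R=cv2.Rodrigues(np.array(c["rvec"],float))[0];print(n,-R.T@np.ravel(c["tvec"]),np.isnan(W[...,0]).mean())
print(env.get_state()["orientation"],env.get_state()["time"])
E
```

```text
pics
scene [ 1.00469176 -0.86135875  0.80790769] 0.004104817708333333
side [ 0.41304723 -0.88002276  0.65017865] 0.003951822916666667
[-7.07488277e-05  1.73491912e-01  9.84834938e-01 -8.34146104e-04] 0.1
```

View pics/scene0.png

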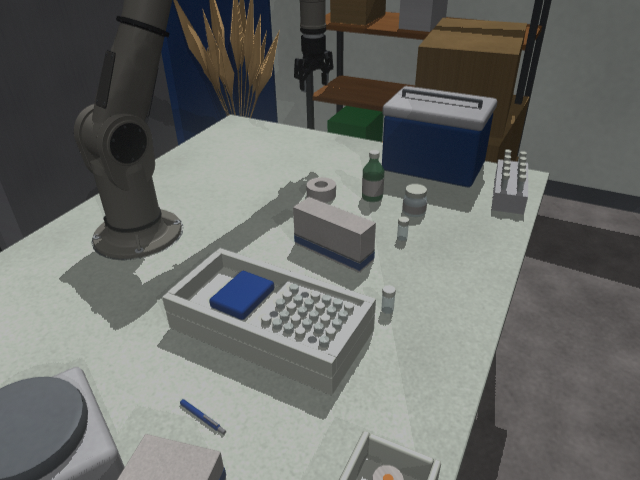

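View pics/side0.png

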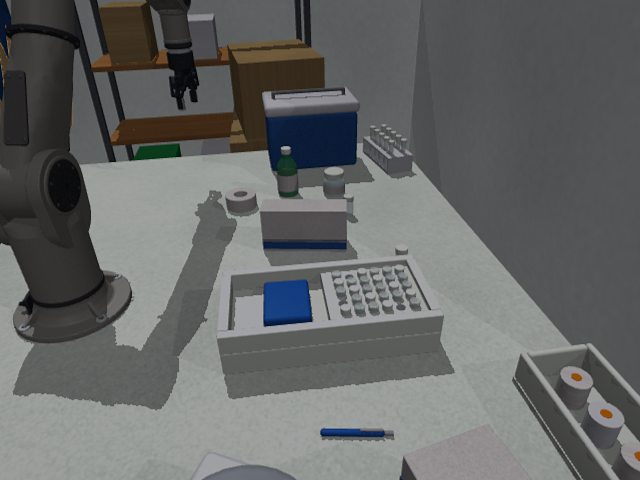

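The scene view shows the carton at about (335,232), the foam box at (270,310) and vials at (403,228) and (388,298). The bottle is at (373,178), the tape at (321,187) and the jar at (415,200). The side view agrees. Next I fit rectangles from the depth.

```bash
cat > m.py <<'E'
from h import *
def rect(W,lo,hi,box,minn=50,big=True):
    x0,x1,y0,y1=box
    X,Y,Z=W[...,0],W[...,1],W[...,2]
    m=((Z>lo)&(Z<hi)&(X>x0)&(X<x1)&(Y>y0)&(Y<y1)).astype(np.uint8)
    n,l,s,_=cv2.connectedComponentsWithStats(m,connectivity=8)
    out=[]
    for i in range(1,n):
        if s[i,4]<minn: continue
        P=W[l==i][:,:2].astype(np.float32)
        r=cv2.minAreaRect(P*1000)
        out.append((s[i,:5].tolist(),np.round(r[0],1).tolist(),np.round(r[1],1).tolist(),round(r[2],2),round(float(np.median(W[l==i][:,2])),4)))
    return out
E
python3 - <<'E'
from m import *
for n in("scene","side"):
    W=np.load(f"{n}0.npy"); print(n)
    for lo,hi in((.105,.125),(.082,.098),(.012,.2)):
        print(lo)
        for r in rect(W,lo,hi,(.3,1.1,-.35,.6),30 if lo<.05 else 100): print(r)
E
```

```text
scene
0.105
([366, 160, 16, 10, 103], [516.2, 448.9], [43.8, 29.5], 24.37, 0.1133)
([293, 197, 83, 41, 1422], [526.3, 149.8], [70.0, 212.0], 78.29, 0.1139)
0.082
([363, 168, 21, 11, 118], [519.2, 443.4], [61.3, 36.3], 31.78, 0.0897)
([293, 212, 83, 34, 432], [527.9, 120.3], [219.3, 62.9], 4.68, 0.0902)
([162, 248, 214, 118, 4103], [525.2, -165.5], [205.8, 403.6], 88.07, 0.0887)
([276, 284, 23, 25, 218], [557.5, -140.6], [75.6, 19.5], 89.87, 0.0898)
([284, 291, 37, 43, 394], [608.1, -168.0], [128.1, 19.3], 88.53, 0.0901)
([272, 295, 31, 34, 312], [581.3, -181.4], [99.8, 19.8], 88.04, 0.0901)
([295, 295, 36, 43, 399], [634.3, -169.4], [129.9, 20.6], 88.45, 0.0901)
([314, 298, 29, 35, 321], [660.3, -157.4], [99.9, 19.7], 89.02, 0.0901)
([319, 302, 35, 45, 428], [685.4, -170.9], [129.9, 20.4], 88.15, 0.0901)
0.012
([362, 150, 22, 50, 848], [516.9, 447.7], [65.4, 52.7], 29.64, 0.0779)
([492, 170, 36, 42, 932], [892.4, 570.2], [90.3, 72.5], 8.4, 0.055)
([293, 178, 83, 92, 4448], [448.7, 238.8], [179.9, 445.6], 41.16, 0.0758)
([402, 184, 25, 31, 626], [653.1, 427.5], [68.2, 66.0], 85.91, 0.
[... 690 characters left out ...]
 322], [659.4, -161.2], [100.0, 20.7], 87.67, 0.0901)
([357, 268, 22, 44, 405], [606.9, -172.1], [127.7, 19.6], 87.98, 0.09)
([332, 270, 14, 26, 226], [556.1, -143.0], [74.3, 18.7], 88.0, 0.09)
([347, 277, 18, 36, 337], [580.5, -183.4], [101.0, 19.4], 87.29, 0.09)
0.012
([380, 137, 33, 33, 673], [892.0, 565.9], [96.5, 71.4], 3.64, 0.055)
([276, 146, 22, 48, 797], [508.5, 443.5], [51.6, 64.6], 74.9, 0.0763)
([323, 167, 22, 28, 527], [648.6, 424.4], [67.1, 67.8], 38.21, 0.05)
([225, 187, 32, 22, 555], [367.0, 397.1], [88.9, 95.2], 10.91, 0.0355)
([260, 193, 94, 55, 4206], [548.7, 213.9], [216.1, 228.1], 77.72, 0.0786)
([217, 244, 227, 127, 20808], [533.0, -127.0], [288.9, 413.5], 88.2, 0.0751)
```

```bash
cat >> h.py <<'E'
from scipy.spatial.transform import Rotation as Ro
def quat(deg,flip=False):
    a=np.radians(deg+(180 if flip else 0)); y=np.array([np.cos(a),np.sin(a),0]); z=np.array([0,0,-1.])
    q=Ro.from_matrix(np.column_stack([np.cross(y,z),y,z])).as_quat(); return q[[3,0,1,2]]
def un(deg):
    a=np.radians(deg); u=np.array([np.cos(a),np.sin(a),0]); return u,np.array([u[1],-u[0],0])
E
python3 - <<'E'
from h import *
s=env.get_state()
c=calibration("wrist");R=cv2.Rodrigues(np.array(c["rvec"],float))[0]
w,x,y,z=s["orientation"]
print("cam in tool",Ro.from_quat([x,y,z,w]).inv().apply(-R.T@np.ravel(c["tvec"])-s["tcp_pos"]))
u,n=un(-11.5); C=np.array([.526,.148,0]); st=C-n*(.0325+.011+.04)
for f in(0,1):
  for p,a in((st+[0,0,.158],-11.5),(st+[0,0,.3],-11.5),(C+n*.045+[0,0,.158],-11.5),([.52,.06,.085],-1.9),([.5,.14,.085],-1.9)):
    j=kin.inverse_kinematics(p,quat(a,f)); print(f,None if j is None else np.round(j,2))
E
```

```text
cam in tool [ 0.07836462  0.00011051 -0.0706139 ]
0 [-0.85  0.55  0.45  1.91 -0.34  0.76 -0.4 ]
0 [-0.9   0.37  0.51  1.8  -0.21  1.03 -0.51]
0 [-0.7   0.47  0.49  2.06 -0.34  0.69 -0.2 ]
0 [-0.53  0.59  0.38  2.09 -0.41  0.54  0.11]
0 [-0.68  0.58  0.36  2.1  -0.39  0.53 -0.06]
1 [-0.36  0.52 -0.19  1.87  0.13  0.76  2.32]
1 [-0.43  0.34 -0.1   1.77  0.04  1.03  2.4 ]
1 [-0.24  0.43 -0.09  2.02  0.06  0.69  2.57]
1 [-0.1   0.56 -0.16  2.06  0.17  0.54  2.72]
1 [-0.23  0.55 -0.21  2.07  0.21  0.54  2.52]
```

Run:
```python
from m import *
u,n=un(-11.5); q=quat(-11.5); C=np.array([.526,.148,0]); st=C-n*(.0325+.011+.04)
env.reach(st+[0,0,.3],q)
env.movel(st+[0,0,.158],.15)
print(env.movel(st+n*.11+[0,0,.158],.06,stop_force=25))
s=env.get_state();print(s["time"],s["tcp_pos"],s["force"])
env.dwell(.3)
p,d,W=cloud("side");cv2.imwrite("pics/side1.png",p)
for r in rect(W,.055,.075,(.3,.68,-.06,.35)):print(r)
```

```text
False
5.0333 [0.52075645 0.12238356 0.15797014] [ 0.34444809  0.29823524 -0.45162663]
([343, 193, 10, 6, 51], [664.8, 282.4], [28.9, 27.7], 49.36, 0.0591)
([253, 230, 94, 30, 2617], [506.0, 54.7], [121.8, 209.5], 78.27, 0.0638)
```

View pics/side1.png

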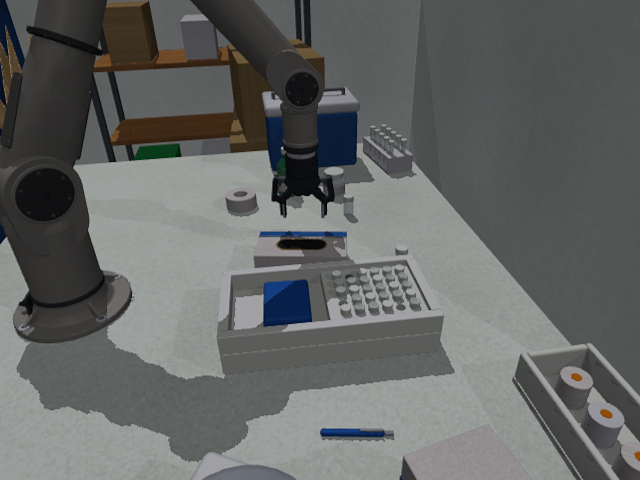

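The carton lies flat with the hole up at (300,244), clear of the foam box, and all bystanders are standing. Next is the low push, with the tool squared to the foam box.

Run:
```python
from m import *
a=-1.87; u,n=un(a); q=quat(a)
F=np.array([.5253,-.1665,0])-n*.1   # wall middle
B=F+u*(np.dot(np.array([.504,.055,0])-F,u))
P=lambda d,z:B-n*d+[0,0,z]
env.movel(P(.255,.158),.12,rot=q)
env.movel(P(.255,.085),.12)
print(env.movel(P(.145,.085),.06,stop_force=20))
print(env.movel(P(.116,.085),.03,stop_force=12))
s=env.get_state();print(s["time"],np.dot(B-s["tcp_pos"],n),s["force"])
p,d,W=cloud("side");cv2.imwrite("pics/side2.png",p[150:400,180:480])
for r in rect(W,.055,.075,(.3,.68,-.0,.35)):print(r)
```

```text
False
True
9.525 0.1272398217023206 [-0.1020509   1.7855421   3.83798733]
([261, 237, 93, 23, 1107], [515.0, 32.1], [210.7, 63.5], 0.29, 0.064)
```

View pics/side2.png

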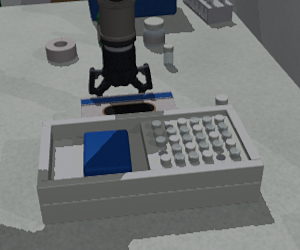

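```bash
cat > look.py <<'E'
from m import *
import sys
a=-1.87; u,n=un(a); q=quat(a)
s=env.get_state(); p=np.array(s["tcp_pos"])
env.movel(p-n*.06,.1); env.movel(p-n*.06+[0,0,.25],.2)
F=np.array([.5253,-.1665,0])-n*.1
B=F+u*(np.dot(np.array([.506,.055,0])-F,u))
env.movel(B+n*.075+[0,0,.36],.2)
env.dwell(.2)
p,d,W=cloud("wrist");cv2.imwrite(f"pics/{sys.argv[1]}.png",p); np.save(sys.argv[1],W)
print(env.get_state()["time"])
for r in rect(W,.055,.075,(.3,.68,-.08,.35)):print("top",r)
for r in rect(W,.082,.098,(.2,.8,-.3,-.02),200):print("rim",r)
E
python3 look.py w3
```

```text
13.4417
top ([199, 0, 278, 109, 28469], [520.3, -25.1], [79.4, 225.2], 88.16, 0.0659)
rim ([97, 107, 519, 232, 24977], [525.0, -164.8], [199.8, 401.8], 88.11, 0.0904)
rim ([379, 155, 26, 26, 520], [556.2, -111.8], [18.7, 19.4], 45.61, 0.0923)
rim ([442, 155, 29, 27, 555], [608.0, -113.3], [19.4, 19.1], 42.98, 0.0922)
rim ([474, 155, 29, 27, 576], [633.9, -114.3], [19.2, 19.3], 70.79, 0.0922)
rim ([506, 155, 30, 27, 597], [660.1, -115.3], [19.3, 19.7], 71.84, 0.0922)
rim ([538, 156, 31, 26, 618], [685.6, -116.0], [19.2, 19.3], 10.65, 0.092)
rim ([378, 188, 25, 26, 495], [555.3, -138.6], [19.3, 19.1], 73.16, 0.0922)
rim ([408, 188, 27, 26, 512], [581.2, -139.4], [19.0, 19.4], 15.22, 0.0922)
rim ([440, 188, 27, 26, 528], [607.0, -140.4], [19.3, 18.9], 71.21, 0.0921)
rim ([471, 188, 28, 26, 547], [632.9, -141.2], [19.5, 19.0], 9.53, 0.0921)
rim ([502, 188, 29, 26, 558], [658.9, -142.0], [19.0, 19.5], 44.09, 0.092)
rim ([533, 189, 30, 26, 576], [684.8, -143.0], [19.3, 19.6], 73.16, 0.092)
rim ([376, 219, 25, 26, 474], [554.5, -165.4], [19.1, 18.9], 45.86, 0.0921)
rim ([406, 220, 26, 25, 4
[... 483 characters left out ...]
9.5], 74.82, 0.0921)
rim ([464, 250, 27, 25, 494], [631.2, -194.7], [19.2, 19.0], 12.99, 0.0921)
rim ([494, 250, 27, 25, 506], [657.0, -195.6], [18.9, 19.4], 70.86, 0.092)
rim ([523, 250, 29, 25, 528], [683.1, -196.5], [19.3, 19.3], 13.54, 0.092)
rim ([374, 278, 23, 25, 451], [552.6, -219.1], [19.2, 19.1], 86.65, 0.092)
rim ([403, 278, 24, 26, 462], [578.6, -220.1], [19.1, 19.2], 44.09, 0.092)
rim ([432, 278, 25, 26, 469], [604.4, -221.0], [19.2, 19.1], 73.37, 0.0919)
rim ([461, 279, 26, 25, 476], [630.4, -221.7], [19.0, 19.2], 65.76, 0.092)
rim ([519, 279, 27, 25, 497], [681.8, -223.5], [19.6, 18.8], 2.26, 0.092)
rim ([194, 316, 255, 23, 5326], [495.6, -254.5], [19.2, 231.5], 88.13, 0.0902)
```

View pics/w3.png

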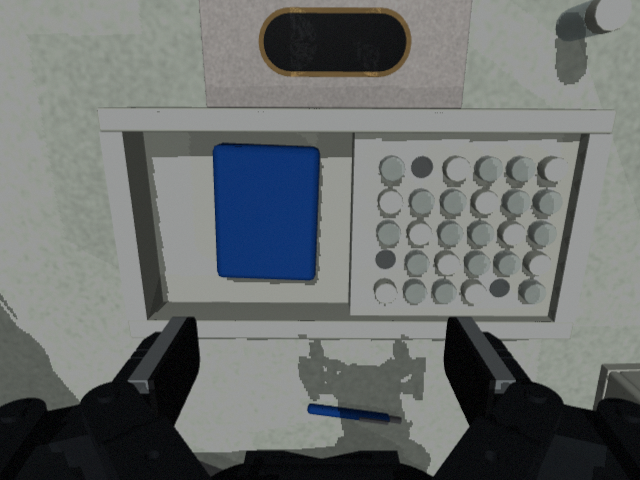

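The carton's leading edge meets the foam wall along row 107, from column 207 to 462, with no visible gap. I'll quantify this in the foam frame from a view more over the carton.

```bash
cat > chk.py <<'E'
from m import *
import sys
a=-1.87; u,n=un(a)
F=np.array([.5253,-.1665,0])-n*.1
B=F+u*(np.dot(np.array([.506,.055,0])-F,u))
env.movel(B-n*.02+[0,0,.36],.2,rot=quat(a)); env.dwell(.2)
p,d,W=cloud("wrist");cv2.imwrite(f"pics/{sys.argv[1]}.png",p)
q=W-F; X=q@u; Y=-(q@n); Z=W[...,2]
for xc in(-.11,-.08,-.05,-.02,.02,.05,.08):
    s=abs(X-xc)<.005
    rim=Y[s&(Z>.085)&(Z<.096)&(abs(Y)<.03)]
    top=Y[s&(Z>.058)&(Z<.072)&(Y>-.03)&(Y<.16)]
    lo=Y[s&(Z<.05)&(Y>-.02)&(Y<.06)]
    print(xc,"rim %.4f top %.4f..%.4f low pts in gap %d"%(np.percentile(rim,98) if rim.size else 9,np.percentile(top,1),np.percentile(top,99),lo.size))
t=(Z>.058)&(Z<.072)&(Y>.01)&(Y<.11)&(abs(X)<.2); print("x range",np.percentile(X[t],[.5,99.5]),"time",env.get_state()["time"],"z",np.median(Z[t]))
N=np.linalg.lstsq(np.c_[X[t],Y[t],np.ones(t.sum())],Z[t],rcond=None)[0];print("tilt",N[:2])
E
python3 chk.py w4
```

```text
-0.11 rim 0.0017 top -0.0281..0.1152 low pts in gap 0
-0.08 rim 0.0018 top -0.0287..0.1151 low pts in gap 0
-0.05 rim 0.0015 top -0.0295..0.1150 low pts in gap 0
-0.02 rim 0.0016 top 0.0017..0.1150 low pts in gap 0
0.02 rim 0.0016 top 0.0016..0.1157 low pts in gap 0
0.05 rim 0.0017 top 0.0015..0.1156 low pts in gap 0
0.08 rim 0.0016 top 0.0015..0.1154 low pts in gap 0
x range [-0.12097352  0.1962351 ] time 14.3167 z 0.06577823227035604
tilt [-0.00375734 -0.00134238]
```

View pics/w4.png

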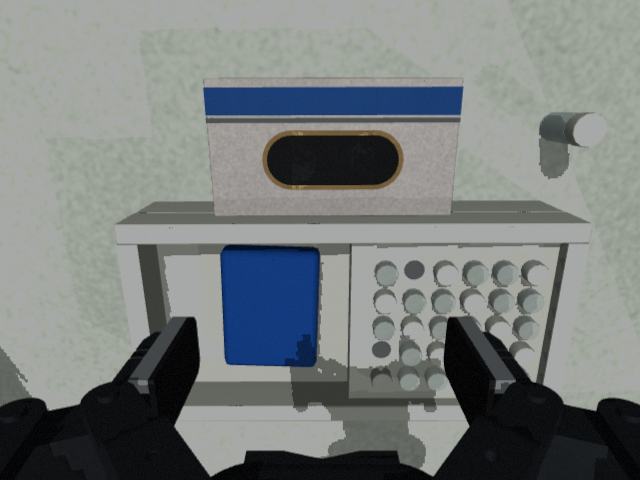

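The carton is flush and square. Its trailing edge is at 115.0–115.7 mm along its length, so there is no gap, and it lies flat and within the wall's length. The arm is clear, so I'm handing in.

```bash
python3 -c "
from h import *
job.job_done()"
```

```text
the job is handed in; nothing more can be done
```

I tipped the carton over with the open fingertips pushing near its top. I then pushed it low along the table, with the tool squared to the foam box, until the force rose at the wall. I handed in at about 14.3 s of robot time, with the arm above and clear of everything; no verdict is reported.

**After the topple:** a side picture showed the carton flat with the hole up. Its leading edge was several centimetres from the foam wall.

**Final wrist-camera check:**
- **Fit to the wall:** the carton's top edge and the foam rim coincided within about 0.2 mm at the four points where both could be measured cleanly. There was no visible gap anywhere. The trailing edge is 115.0–115.7 mm from my wall estimate, against a carton depth of 115 mm, so it is square and flush to about 1 mm.
- **Lying flat:** the carton's tilt is below 0.005 rad.
- **Within the wall:** the carton looks about centred on it in the picture. The printed length range (-121 to 196 mm) is not usable because the far vial got into the selection.
- **Bystanders:** I saw no sign that any had moved, but I didn't measure their positions again at the end.

**One disagreement:** the wall measured about 1.6 mm further towards the carton from the wrist camera than from the scene and side cameras. That is within the stated 2 mm calibration error.

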